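# Sort equipment feet by feel

### The arm

A 7-joint arm with a two-finger parallel gripper is mounted at the origin on the work surface; the furniture and walls round the work are solid. World frame = base frame: x ahead of the robot, y to its left, z up, the work surface at z = 0. Lengths are in m, angles in degrees, forces in N, time in s.
With the tool pointing down it reaches from about 0.425 to 0.975 m from the base axis. Payload 16.7 kg.
Tool frame: the origin (TCP) lies between the finger pads; the fingertips stand r.tip_extent ahead of it and the grasp point (between the pads) lies 11 mm behind it (r.tip_extent is the distance from the TCP to the fingertips, in m); z points along the fingers, y is the line along which they close (so a half turn about z gives the same grasp; the last joint's range is limited). The gripper opens to 85 mm and grips with 20 to 120 N. Pads are 22 mm wide; open, the fingers measure 114 mm over their backs; the gripper's body (76 mm by 85 mm) begins 54 mm behind the grasp point. The pads swing forward as they close: fully open they stand 13 mm farther back than shut.
Start: joints at [66.549, 24.414, 4.234, 92.017, -1.954, 63.644, -3.845], TCP at [0.173, -0.652, 0.21] pointing down, gripper open.
Joint ranges: [-163.25, 163.25], [-28.42, 122.38], [-70.27, 78.77], [12.13, 141.07], [-58.53, 238.53], [9.26, 117.41], [-156.51, 156.51]. Speed limits (degrees/s): [108.29, 108.29, 136.94, 136.94, 172.46, 172.46, 172.46].

### API

Orientations are given as [roll, pitch, yaw] about the fixed x, y, z axes, in that order (R = Rz(yaw) Ry(pitch) Rx(roll)).
In Python, from cell import r gives the robot as it stands.
- The arm moves only by the shell command python3 -m pendant 'ROWS' [OPENING] [FORCE]. ROWS is a JSON object of lists of equal length, an entry for each row: "xyz": the shift along the tool's x, y, z in cm, a list of three; "twist": the turn about the tool's z in degrees. In form: {"xyz": [[tx, ty, tz], ...], "twist": [twist, ...]}. A call has 1 to 10 rows; each row is the pose to reach, as a shift and turn from the pose commanded when the call began, along the tool's axes at that moment; what a row does not reach only later rows make up. A row lasts 1/8 s, in which the tool goes at most 62.5 mm and 10.7 degrees, less where a joint would pass 70% of its speed; a pose out of reach is approached as far as the arm can. A call with a gripper value outside its range is refused whole. OPENING is the closure, from 0 (fully open) to 1 (shut), set as the call begins (- or left out, the last holds). The fingers move at their own pace and stop on an object; FORCE is the grip in N (left out, the last holds). Time passes only in rows, so rows that repeat a pose let the fingers close. It gives the time, the measured TCP pose, the force, the opening and the grip force at its end, in the units of the state.
- r.state(): the state, without advancing time (a new reading comes with each control period).
- r.read_camera(name): name is "scene" or "top" or "wrist"; returns the picture (420x560x3 uint8, red, green, blue); there is no depth.
- r.camera_info(name): a dict with "mtx" (3x3 intrinsics, pixels), "R" (3x3) and "t" (3): a world point X has camera coordinates R X + t. Camera axes: x right, y down, z forward; pixel columns grow to the right and rows downward; lengths in m; the calibration is good to about 2 mm. The wrist camera is an equidistant fisheye: a pixel r from the principal point sees the ray r / f radians off the axis. A picture is of the moment at which its call begins: read the wrist's pose just before it. camera_info takes no time and is no camera call; for the wrist camera it gives the pose at the moment of the call.
- r.finish_job(): hands the job in; it is judged then, once.
The state is a dict: "time_s": time; "q": joint angles; "joint_velocities": joint speeds; "joint_efforts": joint torques, N m; "tcp_pos": TCP position; "eef_rot": TCP orientation; "ft_force": force on the tool from outside, world axes, zero at the start; "moment": the same for the moment, N m; "grip_width": finger opening in m; "finger_force": force on a finger pad.
Only numpy, scipy, OpenCV 4.12 (cv2) and the standard library are available. Lean on these libraries where they do the work, as an engineer would, in place of code of your own. Each camera call takes 0.05 s, during which the arm holds its last target. There are 200 camera calls.

### The job

These three rubber equipment feet look alike, but only one is still soft; the others have gone hard with age. Squeeze them gently between their steel plates (never above 60 N) to feel which one gives, then press the soft one, squeezed, fully home into the pocket of the blue base plate without forcing it, and lay the hardened ones in the orange tray. Set them down rather than dropping them, and leave the other things on the desk alone.

Things in the scene. Friction and masses are not known exactly. Their poses are not given: they have to be found in the camera images.
- foot_a: one of three equipment feet that look exactly alike: black ribbed rubber core (31 mm across) between two square steel plates (36x36 mm, 8 mm thick); 36x50x36 mm in all, about 0.2 kg, lying on its side. Origin at its centre (unloaded), 18 mm above what it lies on; y is its long axis, plate to plate, z up. Grip it plate to plate: 50 mm wide unloaded; it may be the soft one
- foot_b: second foot, same looks, size and axes as foot_a; it may be the soft one. For all feet: a grip presses the plates together (the +y plate slides) and they spring back when let go. The soft foot gives 7 mm, to 43 mm wide, under 13 N or more per finger; there it stops hard
- foot_c: third foot, same looks, size and axes as foot_a; it may be the soft one. For all feet: a hardened one gives only about 0.5 mm under 20 N per finger, 1.5 mm under 40 N. Over 60 N per finger damages a foot
- tray: open orange plastic tray fixed to the desk, 130x170x22 mm (x, y, z), walls and floor 4 mm thick; origin under its centre, y along its longer side. It can change places with the socket. Room for two feet side by side across x, each lying along y
- socket: blue base plate fixed to the desk, 110x120x14 mm (x, y, z), four flat screws, with one rectangular pocket in its middle, 41 mm along x, 46 mm along y, 10 mm deep, rim chamfered 1.5 mm. Origin under its centre. A squeezed soft foot lying along y goes in, its underside then 4 mm above the desk, and springs out to clamp itself; so hold it over 12 mm above its underside
- glue: bystander: standing glue stick, orange cap and white barrel, 26 mm across, 94 mm tall, origin under its centre
- highlighter: bystander: yellow highlighter lying on the desk, 18x112x15 mm, origin under its centre
- eraser: bystander: white eraser in a blue and white card sleeve, 23x58x13 mm, origin under its centre
Not all that is in view belongs to the job. Leave any pink look-alike of the foot_b alone. Leave any white look-alike of the foot_a alone.

How it is judged (in metres and radians):
On the way:
1. a foot is squeezed between the fingers with at least 8 N ((contact force between the fingers and foot_a above 16 N or contact force between the fingers and foot_b above 16 N or contact force between the fingers and foot_c above 16 N)), for 0.2 s.
At the end, for the whole second after the job is handed in: One foot (only the soft one fits) fully home in the base plate's pocket: centre under 24.5 mm above the desk, within 7 mm of the middle, long axes within 0.12 rad; the other two inside the orange tray's walls, centres under 35 mm high; all slower than 0.02 m/s (((horizontal distance between foot_a and socket below 0.007 m and height (world z) of foot_a below 0.0245 m and angle between the y axis of foot_a and the y axis of socket, either way round below 0.12 rad and linear speed of each of foot_a, foot_b, foot_c below 0.02 m/s and x of foot_b in the frame of tray between -0.058 and 0.058 m and y of foot_b in the frame of tray between -0.078 and 0.078 m and height (world z) of each of foot_b, foot_c below 0.035 m and x of foot_c in the frame of tray between -0.058 and 0.058 m and y of foot_c in the frame of tray between -0.078 and 0.078 m) or (horizontal distance between foot_b and socket below 0.007 m and height (world z) of foot_b below 0.0245 m and angle between the y axis of foot_b and the y axis of socket, either way round below 0.12 rad and linear speed of each of foot_b, foot_a, foot_c below 0.02 m/s and x of foot_a in the frame of tray between -0.058 and 0.058 m and y of foot_a in the frame of tray between -0.078 and 0.078 m and height (world z) of each of foot_a, foot_c below 0.035 m and x of foot_c in the frame of tray between -0.058 and 0.058 m and y of foot_c in the frame of tray between -0.078 and 0.078 m) or (horizontal distance between foot_c and socket below 0.007 m and height (world z) of foot_c below 0.0245 m and angle between the y axis of foot_c and the y axis of socket, either way round below 0.12 rad and linear speed of each of foot_c, foot_a, foot_b below 0.02 m/s and x of foot_a in the frame of tray between -0.058 and 0.058 m and y of foot_a in the frame of tray between -0.078 and 0.078 m and height (world z) of each of foot_a, foot_b below 0.035 m and x of foot_b in the frame of tray between -0.058 and 0.058 m and y of foot_b in the frame of tray between -0.078 and 0.078 m))); the robot touches nothing.
It fails at once if a foot is gripped with more than 70 N per finger (140 N in sum) (contact force between the fingers and foot_a above 140 N or contact force between the fingers and foot_b above 140 N or contact force between the fingers and foot_c above 140 N).
It fails at once if a foot is forced against the socket with more than 60 N (contact force between socket and foot_a above 60 N or contact force between socket and foot_b above 60 N or contact force between socket and foot_c above 60 N).
It fails at once if a foot is dropped or tossed: it moves faster than 0.7 m/s while no finger holds it ((linear speed of foot_a above 0.7 m/s and contact force between the fingers and foot_a below 0.1 N) or (linear speed of foot_b above 0.7 m/s and contact force between the fingers and foot_b below 0.1 N) or (linear speed of foot_c above 0.7 m/s and contact force between the fingers and foot_c below 0.1 N)).
It fails at once if the glue stick, highlighter or eraser is pushed more than 3 cm or the glue stick is knocked over (distance of any of glue, highlighter, eraser from where it was at the start of the episode above 0.03 m or angle between glue's own z axis and vertical above 0.5 rad).
It also fails if it takes over 67 s, if anything falls off the work surface, if the arm or the gripper's body presses on something with over 40 N, if the wrist force passes 120 N, or if a joint passes its speed limit or range.

## Working session

There is one attempt and no reset: what is moved stays moved. The work goes in short steps, Python scripts to look and compute and a shell command to move; the robot and the scene stay as the last step left them, time stands still between calls to the robot, and variables do not carry over. Pictures are saved under pics/ and viewed, at most 10 in all, crops included, and the job is handed in when it is done.

```bash
mkdir -p pics; ls
python3 - <<'E'
from cell import r
import cv2
for n in ("top","scene"):
    im=r.read_camera(n); cv2.imwrite(f"pics/{n}0.png",im[:,:,::-1])
    c=r.camera_info(n); print(n,c)
s=r.state(); print(s['time_s'],s['tcp_pos'],s['eef_rot'],s['grip_width'],r.tip_extent)
E
```

```text
pics
top {'mtx': array([[546.76116053,   0.        , 284.45943566],
       [  0.        , 546.76116053, 207.2403932 ],
       [  0.        ,   0.        ,   1.        ]]), 'R': array([[ 0.04430319, -0.99900931, -0.00419934],
       [-0.97632151, -0.04240538, -0.21212755],
       [ 0.21173933,  0.01349783, -0.97723296]]), 't': array([-0.09266208,  0.54591311,  1.07503222])}
scene {'mtx': array([[511.81518722,   0.        , 281.22099382],
       [  0.        , 511.81518722, 215.07587731],
       [  0.        ,   0.        ,   1.        ]]), 'R': array([[-0.90897954, -0.41663069, -0.01323144],
       [-0.24171363,  0.55268541, -0.79756715],
       [ 0.33960377, -0.721774  , -0.60308504]]), 't': array([0.45338431, 0.2042566 , 0.87907335])}
0.1 [ 0.17327993 -0.65195694  0.20926414] [-1.79931525e+02  4.60526449e-03  1.48836572e+01] 0.08530234843943299 0.008
```

View pics/top0.png

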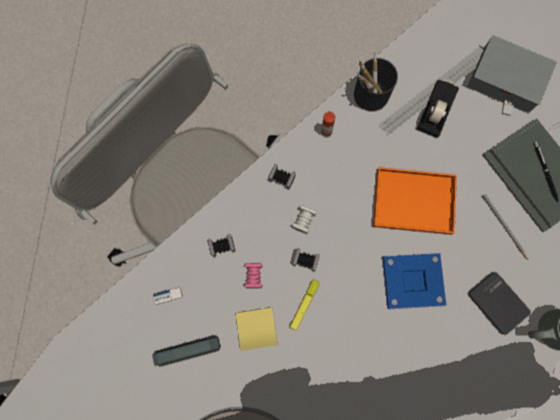

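View pics/scene0.png

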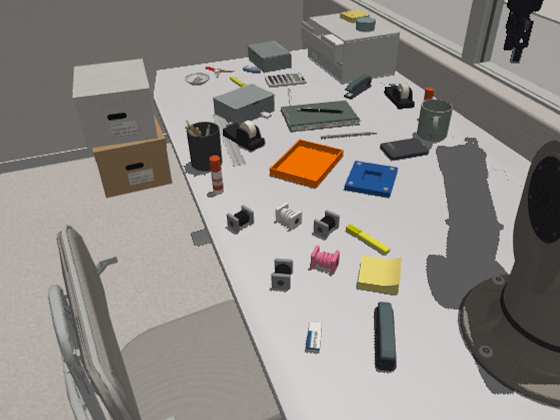

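Candidates in the top view: black feet at (282,177), (222,245) and (306,260). These three match the description. White (303,219) and pink (253,275) are look-alikes to leave alone. The tray is at (415,201) and the socket at (414,281). I'll enlarge to confirm.

```bash
cat > h.py <<'E'
from cell import r
import numpy as np, cv2
def ray(n,uv,z,c=None):
    c=c or r.camera_info(n); K,R,t=c['mtx'],c['R'],c['t']
    uv=np.asarray(uv,float).reshape(-1,2)
    d=np.c_[uv,np.ones(len(uv))]@np.linalg.inv(K).T@R
    o=-R.T@t
    return (o+d*((z-o[2])/d[:,2])[:,None])[:,:2]
E
python3 - <<'E'
from h import *
im=cv2.imread("pics/top0.png"); hsv=cv2.cvtColor(im,cv2.COLOR_BGR2HSV)
cv2.imwrite("pics/crop0.png",cv2.resize(im[150:300,190:340],(600,600),interpolation=cv2.INTER_CUBIC))
g=im.max(2)
for n,(u,v) in dict(A=(282,177),B=(222,245),C=(306,260)).items():
    for th in (70,150):
        m=np.zeros_like(g); m[v-18:v+18,u-20:u+20]=(g[v-18:v+18,u-20:u+20]<th)*255
        c=max(cv2.findContours(m,0,1)[0],key=cv2.contourArea)
        rc=cv2.minAreaRect(c); p=ray("top",cv2.boxPoints(rc),.025)
        e=[p[1]-p[0],p[2]-p[1]]
        print(n,th,np.round(rc[0],1),ray("top",rc[0],.025)[0].round(4),[(round(np.linalg.norm(x)*1e3,1),round(np.degrees(np.arctan2(x[1],x[0])),1)) for x in e])
for n,lo,hi,z in (("tray",(5,180,120),(18,255,255),.022),("socket",(100,150,60),(125,255,255),.014)):
    m=cv2.inRange(hsv,lo,hi)
    c=max(cv2.findContours(m,0,1)[0],key=cv2.contourArea); rc=cv2.minAreaRect(c)
    p=ray("top",cv2.boxPoints(rc),z); e=[p[1]-p[0],p[2]-p[1]]
    print(n,p.mean(0).round(4),[(round(np.linalg.norm(x)*1e3,1),round(np.degrees(np.arctan2(x[1],x[0])),1)) for x in e])
E
```

```text
A 70 [281.2 177.5] [ 0.6221 -0.0582] [(np.float64(32.3), np.float64(-20.4)), (np.float64(45.9), np.float64(-112.3))]
A 150 [281.3 176.4] [ 0.6245 -0.0584] [(np.float64(43.9), np.float64(-18.8)), (np.float64(56.3), np.float64(-110.7))]
B 70 [220.7 245.4] [0.4687 0.0622] [(np.float64(34.1), np.float64(-73.2)), (np.float64(26.4), np.float64(-162.4))]
B 150 [221.1 245.5] [0.4686 0.0614] [(np.float64(54.0), np.float64(-73.2)), (np.float64(41.4), np.float64(-162.5))]
C 70 [305.7 259.8] [ 0.4462 -0.1175] [(np.float64(27.0), np.float64(-11.7)), (np.float64(34.0), np.float64(-101.6))]
C 150 [304.2 259.5] [ 0.4468 -0.1144] [(np.float64(39.9), np.float64(-14.2)), (np.float64(58.0), np.float64(-104.3))]
tray [ 0.585  -0.3479] [(np.float64(129.9), np.float64(-4.8)), (np.float64(174.6), np.float64(-93.3))]
socket [ 0.4144 -0.3456] [(np.float64(122.6), np.float64(-83.7)), (np.float64(106.5), np.float64(-177.1))]
```

View pics/crop0.png

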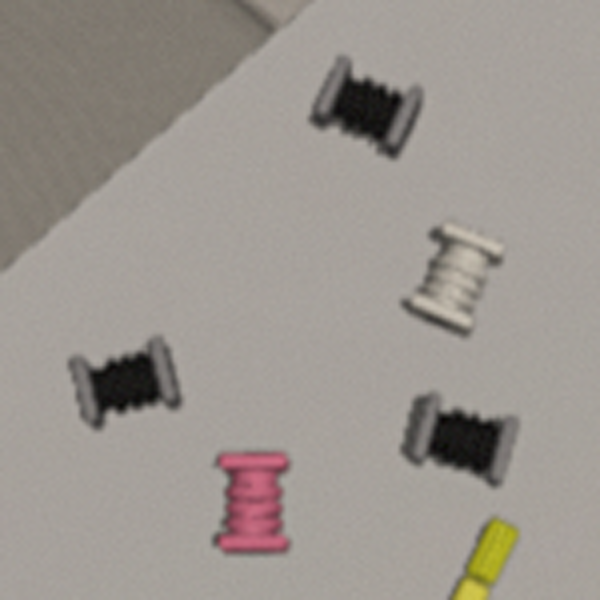

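Confirmed: the three black-core feet are A (281,177), B (221,245) and C (305,260). White and pink are decoys. I'm heading over C first.

```bash
python3 -m pendant '{"xyz":[[4,-4.5,0],[8,-9,0],[12,-13.5,0],[16,-18,0],[20,-22.5,0],[24,-27,0],[28,-31.5,0],[32,-36,0],[36,-40.5,0],[40.1,-44.7,3]],"twist":[3,6,9,12,15,18,21,24,27,29]}' 0
python3 -m pendant '{"xyz":[[0,0,0],[0,0,0]],"twist":[0,0]}'
python3 - <<'E'
from h import *
s=r.state(); print(s['time_s'],s['tcp_pos'],s['eef_rot'],r.camera_info("wrist"))
cv2.imwrite("pics/w1.png",r.read_camera("wrist")[:,:,::-1])
E
```

```text
time_s: 1.35
tcp_pos: [0.4464, -0.1183, 0.1827]
eef_rot: [-180.0, -0.2, -14.2]
ft_force: [1.0, -1.0, -0.4]
grip_width: 0.0851
finger_force: 0.0
time_s: 1.6
tcp_pos: [0.4443, -0.1202, 0.1813]
eef_rot: [180.0, 0.0, -14.1]
ft_force: [-0.7, -0.0, 0.1]
grip_width: 0.0857
finger_force: 0.0
1.6 [ 0.44428649 -0.12019101  0.18127902] [ 1.79992804e+02  4.74277959e-02 -1.40904898e+01] {'mtx': array([[325.1922621 ,   0.        , 279.94936877],
       [  0.        , 325.1922621 , 208.83959751],
       [  0.        ,   0.        ,   1.        ]]), 'R': array([[-0.24221358, -0.97022138, -0.00174628],
       [-0.935211  ,  0.2329934 ,  0.26663546],
       [-0.25828855,  0.06621586, -0.96379587]]), 't': array([-0.00968296,  0.4166614 ,  0.47447191])}
```

View pics/w1.png

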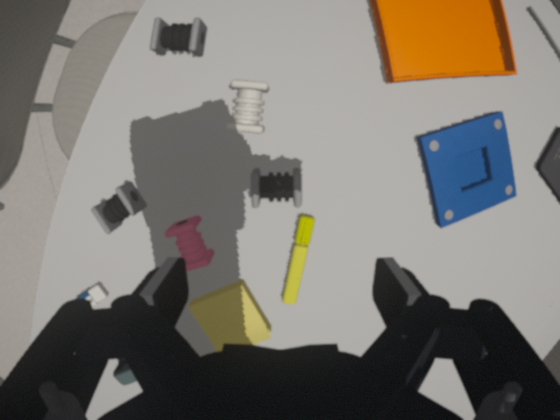

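The wrist view shows foot C at (276,187), B at (118,206), A at (179,37), and the socket with its screws at (434,146), (498,125), (508,190) and (448,215). The tray is at upper right.

```bash
cat >> h.py <<'E'
def wray(uv,z,c):
    K,R,t=c['mtx'],c['R'],c['t']; uv=np.asarray(uv,float).reshape(-1,2)
    p=(uv-K[:2,2])/K[0,0]; th=np.linalg.norm(p,axis=1,keepdims=True)
    d=np.c_[p/th*np.sin(th),np.cos(th)]@R; o=-R.T@t
    return (o+d*((z-o[2])/d[:,2])[:,None])[:,:2]
def tool(d,s=None):
    "world dxy (m) -> tool cm"
    y=np.radians((s or r.state())['eef_rot'][2]); 
    return np.round(100*np.array([d[0]*np.cos(y)+d[1]*np.sin(y), d[0]*np.sin(y)-d[1]*np.cos(y)]),2)
def core(im,u,v,w,f,th=45):
    "black core: centre (z=.018) and axis angle"
    g=im.max(2); m=np.zeros_like(g); sl=np.s_[v-w:v+w,u-w:u+w]; m[sl]=(g[sl]<th)*255
    c=max(cv2.findContours(m,0,1)[0],key=cv2.contourArea); rc=cv2.minAreaRect(c)
    p=f(cv2.boxPoints(rc),.018); e=[p[1]-p[0],p[2]-p[1]]
    return f(rc[0],.018)[0].round(4),np.round(rc[0],1),[(round(1e3*np.linalg.norm(x),1),round(np.degrees(np.arctan2(x[1],x[0]))%180,1)) for x in e]
E
python3 - <<'E'
from h import *
from itertools import product
c=r.camera_info("wrist"); W=lambda uv,z:wray(uv,z,c)
im=cv2.imread("pics/w1.png"); T=cv2.imread("pics/top0.png")
for n,w,t in (("A",(179,37),(282,177)),("B",(118,206),(222,245)),("C",(276,187),(306,260))):
    print(n,"wrist",*core(im,*w,22,W)); print(n,"top",*core(T,*t,18,lambda uv,z:ray("top",uv,z),70))
def scr(img,x0,y0,x1,y1,f):
    h=cv2.cvtColor(img,cv2.COLOR_BGR2HSV)[y0:y1,x0:x1]
    b=cv2.inRange(h,(95,120,40),(130,255,255)); 
    hull=cv2.convexHull(max(cv2.findContours(b,0,1)[0],key=cv2.contourArea))
    m=cv2.fillConvexPoly(np.zeros_like(b),hull,255); m=cv2.bitwise_and(m,cv2.inRange(h,(0,0,100),(180,90,255)))
    _,_,st,ce=cv2.connectedComponentsWithStats(m)
    i=np.argsort(-st[1:,4])[:6]+1; print(st[i,4]); p=f(ce[i]+[x0,y0],.014)
    print(np.c_[ce[i]+[x0,y0],p].round(4))
scr(im,410,100,525,235,W)
scr(T,375,245,455,315,lambda uv,z:ray("top",uv,z))
h=cv2.cvtColor(T,cv2.COLOR_BGR2HSV); m=cv2.inRange(h,(5,180,120),(18,255,255))
hull=cv2.convexHull(max(cv2.findContours(m,0,1)[0],key=cv2.contourArea))
q=cv2.approxPolyDP(hull,8,True); print("tray corners",np.c_[q[:,0],ray("top",q,.022)].round(3))
print("foot A wall check; tool->C:")
E
```

```text
Traceback (most recent call last):
  File "h.py", line 21, in core
    c=max(cv2.findContours(m,0,1)[0],key=cv2.contourArea); rc=cv2.minAreaRect(c)
ValueError: max() iterable argument is empty
```

```bash
sed -i 's/m\[sl\]=(g\[sl\]<th)\*255/m[sl]=(g[sl]<np.percentile(g[sl],3)+(th-45)+22)*255/' h.py
cat > m.py <<'E'
from h import *
c=r.camera_info("wrist"); W=lambda uv,z:wray(uv,z,c)
im=cv2.imread("pics/w1.png"); T=cv2.imread("pics/top0.png"); P=lambda uv,z:ray("top",uv,z)
for n,w,t in (("A",(179,37),(282,177)),("B",(118,206),(222,245)),("C",(276,187),(306,260))):
    print(n,"wrist",*core(im,*w,22,W)); print(n,"top",*core(T,*t,18,P))
def scr(img,x0,y0,x1,y1,f):
    h=cv2.cvtColor(img,cv2.COLOR_BGR2HSV)[y0:y1,x0:x1]
    b=cv2.inRange(h,(95,120,40),(130,255,255)); 
    hull=cv2.convexHull(max(cv2.findContours(b,0,1)[0],key=cv2.contourArea))
    m=cv2.fillConvexPoly(np.zeros_like(b),hull,255); m=cv2.bitwise_and(m,cv2.inRange(h,(0,0,100),(180,90,255)))
    _,_,st,ce=cv2.connectedComponentsWithStats(m)
    i=np.argsort(-st[1:,4])[:6]+1; p=f(ce[i]+[x0,y0],.014)
    print(np.c_[st[i,4],ce[i]+[x0,y0],p].round(4))
scr(im,410,100,525,235,W)
scr(T,375,245,455,315,P)
h=cv2.cvtColor(T,cv2.COLOR_BGR2HSV); m=cv2.inRange(h,(5,180,120),(18,255,255))
hull=cv2.convexHull(max(cv2.findContours(m,0,1)[0],key=cv2.contourArea))
q=cv2.approxPolyDP(hull,8,True); print("tray corners",np.c_[q[:,0],P(q,.022)].round(3))
E
python3 m.py
```

```text
A wrist [ 0.627  -0.0556] [175.  37.] [(np.float64(33.7), np.float64(68.8)), (np.float64(29.0), np.float64(167.2))]
A top [ 0.6263 -0.0574] [280.9 176.5] [(np.float64(25.6), np.float64(160.3)), (np.float64(31.1), np.float64(68.5))]
B wrist [0.4664 0.0707] [113.7 210.7] [(np.float64(31.1), np.float64(103.1)), (np.float64(28.4), np.float64(17.7))]
B top [0.4697 0.0631] [220.7 245.4] [(np.float64(31.2), np.float64(106.8)), (np.float64(23.4), np.float64(17.6))]
C wrist [ 0.4466 -0.1179] [276. 186.] [(np.float64(34.8), np.float64(75.9)), (np.float64(27.4), np.float64(166.4))]
C top [ 0.4464 -0.1173] [305.5 260.1] [(np.float64(24.6), np.float64(168.3)), (np.float64(31.6), np.float64(78.4))]
[[ 9.400000e+01  4.335851e+02  1.453085e+02  4.501000e-01 -2.969000e-01]
 [ 7.600000e+01  4.483816e+02  2.145132e+02  3.662000e-01 -3.055000e-01]
 [ 7.100000e+01  4.973803e+02  1.239296e+02  4.595000e-01 -3.909000e-01]
 [ 6.100000e+01  5.083443e+02  1.894590e+02  3.758000e-01 -3.995000e-01]
 [ 2.000000e+00  5.070000e+02  1.375000e+02  4.410000e-01 -4.040000e-01]
 [ 1.000000e+00  5.080000e+02  1.430000e+02  4.340000e-01 -4.047000e-01]]
[[ 3.300000e+01  3.941212e+02  3.018788e+02  3.681000e-01 -3.044000e-01]
 [ 3.200000e+01  4.393438e+02  2.992812e+02  3.775000e-01 -3.982000e-01]
 [ 3.000000e+01  4.345000e+02  2.590000e+02  4.612000e-01 -3.893000e-01]
 [ 2.900000e+01  3.902759e+02  2.615862e+02  4.516000e-01 -2.961000e-01]
 [ 3.000000e+00  4.430000e+02  2.820000e+02  4.136000e-01 -4.064000e-01]
 [ 3.000000e+00  4.420000e+02  2.740000e+02  4.302000e-01 -4.045000e-01]]
tray corners [[ 3.78e+02  1.69e+02  6.51e-01 -2.67e-01]
 [ 4.55e+02  1.75e+02  6.45e-01 -4.34e-01]
 [ 4.53e+02  2.32e+02  5.19e-01 -4.27e-01]
 [ 3.75e+02  2.25e+02  5.27e-01 -2.62e-01]]
```

Estimates: socket (0.4138,-0.3476) yaw 5.8°, tray (0.5855,-0.3475) yaw about -2.5°. Descending on C.

```bash
python3 -m pendant '{"xyz":[[0.15,-0.3,4],[0.15,-0.3,9],[0.15,-0.3,13],[0.15,-0.3,15],[0.15,-0.3,16],[0.15,-0.3,16],[0.15,-0.3,16]],"twist":[0,0,0,0,0,0,0]}' 0.15 20
python3 -m pendant '{"xyz":[[0,0,0],[0,0,0],[0,0,0],[0,0,0],[0,0,0],[0,0,0]],"twist":[0,0,0,0,0,0]}' 1 20
```

```text
time_s: 2.52
tcp_pos: [0.4474, -0.1179, 0.0224]
eef_rot: [180.0, -0.1, -14.1]
ft_force: [0.1, 0.3, 0.6]
grip_width: 0.0726
finger_force: 0.0
time_s: 3.28
tcp_pos: [0.4468, -0.1174, 0.0215]
eef_rot: [-180.0, 0.0, -14.1]
ft_force: [0.4, -0.7, 0.3]
grip_width: 0.0003
finger_force: 0.0
```

Run:
```python
from h import *
cv2.imwrite("pics/w2.png",r.read_camera("wrist")[:,:,::-1])
```

```text
(no output)
```

View pics/w2.png

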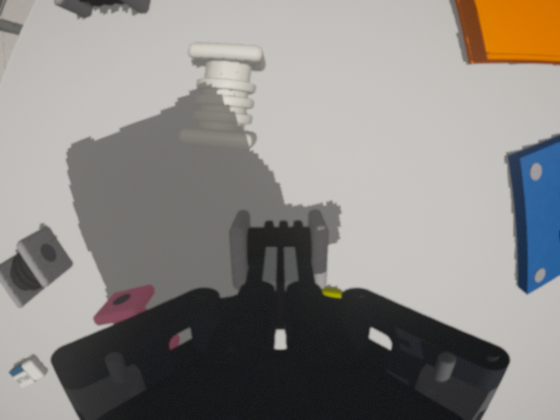

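```bash
cat >> h.py <<'E'
def wproj(X,c):
    p=c['R']@np.asarray(X,float)+c['t']; th=np.arctan2(np.linalg.norm(p[:2]),p[2])
    return (c['mtx'][:2,2]+c['mtx'][0,0]*th*p[:2]/np.linalg.norm(p[:2])).round(1)
E
python3 - <<'E'
from h import *
s=r.state(); c=r.camera_info("wrist"); t=s['tcp_pos']
print(s['time_s'],t,"cam",-c['R'].T@c['t'])
for dz in (-.008,0,.011): print("tcp",dz,wproj(t+[0,0,dz],c))
a=np.radians(76); ax=np.array([np.cos(a),np.sin(a),0]); px=np.array([np.sin(a),-np.cos(a),0])
C=np.array([.4465,-.1176,0])
for h in (0,.036):
  for i in (-1,1):
    for j in (-1,1): print(h,i,j,wproj(C+i*.025*ax+j*.018*px+[0,0,h],c))
print(wray([[240,212],[318,212],[240,270],[322,270]],.036,c))
E
```

```text
3.325 [ 0.44678689 -0.11740296  0.02146735] cam [ 0.51223188 -0.1351408   0.1864129 ]
tcp -0.008 [278.2 242.8]
tcp 0 [278.1 248.1]
tcp 0.011 [278.  256.2]
0 -1 -1 [318.5 261.7]
0 -1 1 [320.7 206.6]
0 1 -1 [239.3 261.6]
0 1 1 [236.9 206.6]
0.036 -1 -1 [325.6 289.7]
0.036 -1 1 [329.3 225.6]
0.036 1 -1 [231.5 289.6]
0.036 1 1 [227.5 225.6]
[[ 0.4751941  -0.10565721]
 [ 0.46606295 -0.14224428]
 [ 0.4453191  -0.09687779]
 [ 0.43508255 -0.13788092]]
```

Run:
```python
import cv2,numpy as np
im=cv2.imread("pics/w2.png")[190:340,200:360]
im=cv2.resize(im,(640,600),interpolation=cv2.INTER_CUBIC)
cv2.imwrite("pics/w2c.png",(255*(im/255.)**.45).astype(np.uint8))
```

```text
(no output)
```

View pics/w2c.png

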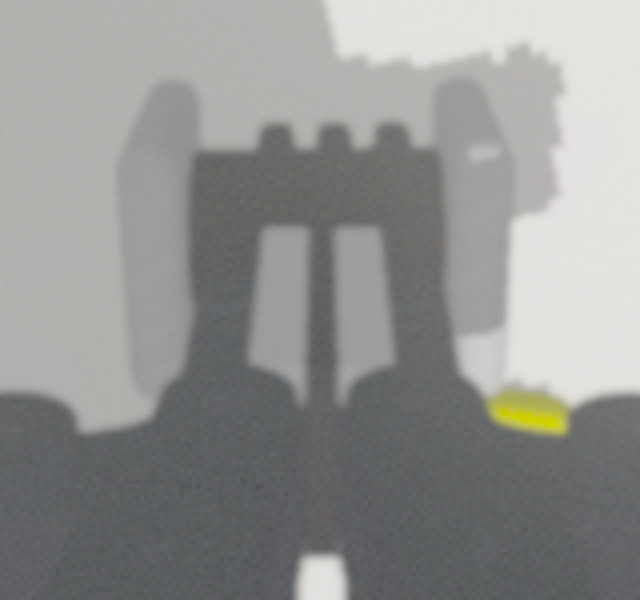

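Run:
```python
from h import *
s=r.state(); c=r.camera_info("wrist"); t=s['tcp_pos']; y=np.radians(s['eef_rot'][2])
tx=np.array([np.cos(y),np.sin(y),0]); ty=np.array([np.sin(y),-np.cos(y),0])
for dz in (-.008,0,.005,.01,.015,.02,.03): print(dz,"shut front edge",wproj(t+.011*tx+[0,0,dz],c),"open inner front",wproj(t+.011*tx-.0425*ty+[0,0,dz],c),wproj(t+.011*tx-.057*ty+[0,0,dz],c))
```

```text
-0.008 shut front edge [278.2 224.5] open inner front [203.7 224.1] [179.7 223.8]
0 shut front edge [278.1 229.1] open inner front [200.5 228.6] [175.6 228.3]
0.005 shut front edge [278.  232.3] open inner front [198.3 231.6] [172.8 231.2]
0.01 shut front edge [278.  235.6] open inner front [196.1 234.8] [170.  234.3]
0.015 shut front edge [277.9 239.1] open inner front [193.7 238.2] [166.9 237.6]
0.02 shut front edge [277.8 242.8] open inner front [191.2 241.7] [163.8 241.1]
0.03 shut front edge [277.6 250.9] open inner front [185.7 249.5] [156.9 248.6]
```

The fingers closed above the foot: they passed over the plates without contact, so the tips stand further back than nominal. I'll reopen, descend around the foot and find the desk by touch.

```bash
python3 -m pendant '{"xyz":[[0,0,-1],[0,0,-1],[0,0,-1],[0,0,-1],[0,0,0],[0,0,1],[0,0,2],[0,0,2]],"twist":[0,0,0,0,0,0,0,0]}' 0.15
python3 -m pendant '{"xyz":[[0,0,0.3],[0,0,0.3]],"twist":[0,0]}'
```

```text
time_s: 4.32
tcp_pos: [0.4461, -0.1172, 0.0004]
eef_rot: [-180.0, 0.1, -14.1]
ft_force: [0.1, -0.3, 0.3]
grip_width: 0.0728
finger_force: 0.0
time_s: 4.58
tcp_pos: [0.4469, -0.1174, -0.0015]
eef_rot: [-180.0, -0.0, -14.1]
ft_force: [-0.1, -0.6, 0.4]
grip_width: 0.0729
finger_force: 0.0
```

```bash
python3 -m pendant '{"xyz":[[0,0,0.3],[0,0,0.5]],"twist":[0,0]}'
python3 - <<'E'
from h import *
cv2.imwrite("pics/w3.png",r.read_camera("wrist")[190:340,180:380,::-1].repeat(3,0).repeat(3,1))
E
```

```text
time_s: 4.82
tcp_pos: [0.4468, -0.1174, -0.0066]
eef_rot: [-180.0, -0.0, -14.1]
ft_force: [0.7, -0.2, 0.4]
grip_width: 0.0726
finger_force: 0.0
```

View pics/w3.png

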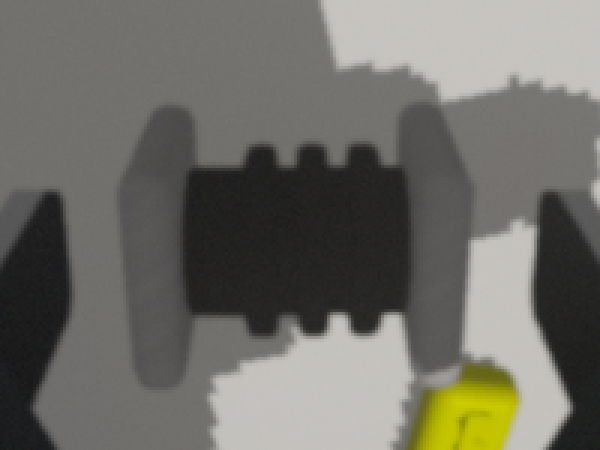

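The view shows foot C centred between the open tips, which are at roughly mid-plate height. Continuing down in small steps.

```bash
python3 -m pendant '{"xyz":[[0,0,0.5],[0,0,1],[0,0,1]],"twist":[0,0,0]}'
python3 -m pendant '{"xyz":[[0,0,0.3],[0,0,0.3]],"twist":[0,0]}'
python3 - <<'E'
from h import *
c=r.camera_info("wrist"); s=r.state(); t=s['tcp_pos']; print(t)
im=r.read_camera("wrist"); cv2.imwrite("pics/w4.png",im[190:340,180:380,::-1].repeat(3,0).repeat(3,1))
y=np.radians(s['eef_rot'][2]); tx=np.array([np.cos(y),np.sin(y),0]); ty=np.array([np.sin(y),-np.cos(y),0])
for dz in (.01,.02,.03,.04):print(dz,[((wproj(t+f*tx+g*ty+[0,0,dz],c)-[180,190])*3).round() for f in (.011,) for g in (-.0363,.0363)])
E
```

```text
time_s: 5.25
tcp_pos: [0.4465, -0.1173, -0.017]
eef_rot: [-180.0, 0.0, -14.1]
ft_force: [-0.0, -1.1, 0.1]
grip_width: 0.0725
finger_force: 0.0
time_s: 5.5
tcp_pos: [0.4467, -0.1174, -0.0197]
eef_rot: [-180.0, 0.0, -14.1]
ft_force: [0.2, 0.6, 0.1]
grip_width: 0.0728
finger_force: 0.0
[ 0.44673077 -0.11737884 -0.01966191]
0.01 [array([ 83., 135.]), array([506., 136.])]
0.02 [array([ 70., 156.]), array([518., 157.])]
0.03 [array([ 56., 179.]), array([531., 181.])]
0.04 [array([ 40., 206.]), array([546., 207.])]
```

View pics/w4.png

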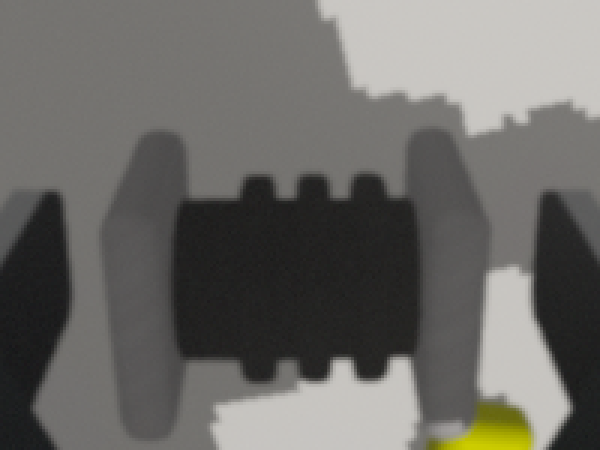

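The tips project about 34 mm behind the stated TCP, so they are about 14 mm above the desk. I'll raise 1 cm and squeeze.

```bash
python3 -m pendant '{"xyz":[[0,0,-1],[0,0,-1]],"twist":[0,0]}'
python3 -m pendant '{"xyz":[[0,0,0],[0,0,0],[0,0,0],[0,0,0],[0,0,0],[0,0,0]],"twist":[0,0,0,0,0,0]}' 1 20
python3 - <<'E'
from h import *
c=r.camera_info("wrist"); s=r.state(); t=s['tcp_pos']; print(t)
im=r.read_camera("wrist"); cv2.imwrite("pics/w5.png",im[190:340,180:380,::-1].repeat(3,0).repeat(3,1))
E
```

```text
time_s: 5.8
tcp_pos: [0.4474, -0.1176, -0.0086]
eef_rot: [-180.0, -0.1, -14.1]
ft_force: [-0.6, -0.2, 0.6]
grip_width: 0.0721
finger_force: 0.0
time_s: 6.55
tcp_pos: [0.4469, -0.1175, -0.0093]
eef_rot: [180.0, -0.0, -14.1]
ft_force: [-1.6, -0.5, 9.1]
grip_width: 0.0493
finger_force: 19.3
[ 0.44688315 -0.11747344 -0.0093269 ]
```

C gives only 0.7 mm, so it is hardened. Taking it to the tray's far half.

```bash
python3 -m pendant '{"xyz":[[0,0,-4],[0,0,-8],[4,3.3,-8],[8,6.7,-8],[12,10,-8],[16,13.3,-8],[20,16.7,-8],[22,18.35,-8],[22,18.35,-8],[22,18.35,-8]],"twist":[0,0,-2,-4,-6,-8,-10,-11.6,-11.6,-11.6]}'
python3 -m pendant '{"xyz":[[0,0,3],[0,0,5],[0,0,6.5],[0,0,7.1],[0,0,7.3],[0,0,7.45],[0,0,7.45]],"twist":[0,0,0,0,0,0,0]}'
```

```text
time_s: 7.85
tcp_pos: [0.6148, -0.3481, 0.0698]
eef_rot: [-179.9, 0.1, -2.5]
ft_force: [-0.7, -0.3, -2.1]
grip_width: 0.049
finger_force: 24.4
time_s: 8.72
tcp_pos: [0.6156, -0.3492, -0.0035]
eef_rot: [180.0, -0.0, -2.5]
ft_force: [1.3, -0.7, -2.2]
grip_width: 0.0491
finger_force: 24.5
```

```bash
python3 -m pendant '{"xyz":[[0,0,0.15],[0,0,0.15]],"twist":[0,0]}'
python3 -m pendant '{"xyz":[[0,0,0],[0,0,0],[0,0,0],[0,0,0]],"twist":[0,0,0,0]}' 0.15
python3 -m pendant '{"xyz":[[0,0,-4],[0,0,-9],[0,0,-13],[0,-5,-13],[0,-10,-13],[0,-15,-13],[0,-20,-13],[-0.1,-25,-13],[-0.2,-29.2,-13],[-0.2,-29.2,-13]],"twist":[0,0,0,3,6,9,12,15,18.9,18.9]}'
python3 -m pendant '{"xyz":[[0,0,0],[0,0,0]],"twist":[0,0]}'
python3 - <<'E'
from h import *
c=r.camera_info("wrist"); s=r.state(); t=s['tcp_pos']; print(s['time_s'],t,s['eef_rot'])
im=r.read_camera("wrist"); cv2.imwrite("pics/w6.png",im[:,:,::-1])
u,v=wproj([.6265,-.057,.018],c).astype(int); print(u,v)
p,_,e=core(im,u,v,45,lambda uv,z:wray(uv,z,c)); print(p,_,e,"tool cm",tool(p-t[:2],s))
# tray: where is C
h=cv2.cvtColor(cv2.cvtColor(r.read_camera("top"),cv2.COLOR_RGB2BGR),cv2.COLOR_BGR2HSV)
T=r.read_camera("top"); print("C in tray", core(T,415,190,25,lambda uv,z:ray("top",uv,z)))
E
```

```text
time_s: 8.98
tcp_pos: [0.6157, -0.3492, -0.0051]
eef_rot: [180.0, -0.0, -2.5]
ft_force: [-1.2, 0.2, 2.1]
grip_width: 0.0491
finger_force: 24.7
time_s: 9.48
tcp_pos: [0.6154, -0.349, -0.0056]
eef_rot: [-180.0, 0.0, -2.5]
ft_force: [-1.1, 0.4, 0.2]
grip_width: 0.0725
finger_force: 0.0
time_s: 10.72
tcp_pos: [0.6264, -0.0528, 0.1248]
eef_rot: [-179.9, 0.0, -21.1]
ft_force: [-0.0, -0.6, -1.1]
grip_width: 0.0724
finger_force: 0.0
time_s: 10.98
tcp_pos: [0.6261, -0.0586, 0.1244]
eef_rot: [180.0, -0.0, -21.5]
ft_force: [0.0, -0.8, 0.1]
grip_width: 0.0725
finger_force: 0.0
10.975 [ 0.62614588 -0.05863526  0.12444184] [ 1.79978623e+02 -7.94777838e-04 -2.14979026e+01]
277 201
[ 0.6252 -0.0587] [279.5 202. ] [(np.float64(34.9), np.float64(68.6)), (np.float64(28.5), np.float64(159.5))] tool cm [-0.09  0.04]
C in tray (array([ 0.6166, -0.3548]), array([418. , 186.5]), [(np.float64(30.3), np.float64(92.5)), (np.float64(24.6), np.float64(179.4))])
```

```bash
python3 -m pendant '{"xyz":[[-0.1,0,4],[-0.1,0,8],[-0.1,0,11],[-0.1,0,12.8],[-0.1,0,13.3],[-0.1,0,13.3],[-0.1,0,13.3]],"twist":[0,0,0,0,0,0,0]}' 0.15
python3 -m pendant '{"xyz":[[0,0,0],[0,0,0],[0,0,0],[0,0,0],[0,0,0]],"twist":[0,0,0,0,0]}' 1 20
```

```text
time_s: 12.0
tcp_pos: [0.6261, -0.0569, -0.0074]
eef_rot: [-180.0, -0.1, -21.4]
ft_force: [0.6, 0.3, -0.0]
grip_width: 0.0725
finger_force: 0.0
time_s: 12.62
tcp_pos: [0.6258, -0.057, -0.0077]
eef_rot: [-180.0, -0.1, -21.4]
ft_force: [-2.3, -0.3, 6.7]
grip_width: 0.0497
finger_force: 19.9
```

A is hardened too (49.7 mm at 20 N). It goes to the near half of the tray, and I'll check the width again on lifting.

```bash
python3 -m pendant '{"xyz":[[0,0,-4],[0,0,-8],[0.7,4.9,-8],[1.3,9.8,-8],[2,14.7,-8],[2.7,19.6,-8],[3.3,24.5,-8],[4,29.45,-8],[4,29.45,-8],[4,29.45,-8]],"twist":[0,0,-3,-6,-9,-12,-15,-18.9,-18.9,-18.9]}'
python3 -m pendant '{"xyz":[[0,0,3],[0,0,5],[0,0,6.5],[0,0,7.1],[0,0,7.3],[0,0,7.5],[0,0,7.5]],"twist":[0,0,0,0,0,0,0]}'
```

```text
time_s: 13.88
tcp_pos: [0.555, -0.3453, 0.0715]
eef_rot: [-180.0, -0.0, -2.6]
ft_force: [-0.0, 0.9, -1.7]
grip_width: 0.0492
finger_force: 23.8
time_s: 14.75
tcp_pos: [0.5552, -0.3458, -0.0032]
eef_rot: [180.0, -0.0, -2.5]
ft_force: [-0.1, -0.5, -2.5]
grip_width: 0.049
finger_force: 23.8
```

```bash
python3 -m pendant '{"xyz":[[0,0,0.15],[0,0,0.15]],"twist":[0,0]}'
python3 -m pendant '{"xyz":[[0,0,0],[0,0,0],[0,0,0],[0,0,0]],"twist":[0,0,0,0]}' 0.15
python3 -m pendant '{"xyz":[[0,0,-4],[0,0,-9],[0,0,-13],[-1.3,-5,-13],[-2.6,-10,-13],[-4,-16,-13],[-5.5,-22,-13],[-7,-28,-13],[-9,-34,-13],[-10.5,-40.6,-13]],"twist":[0,0,0,-3,-6,-9,-12,-15,-18,-19]}'
python3 -m pendant '{"xyz":[[0,0,0],[0,0,0],[0,0,0]],"twist":[0,0,0]}'
python3 - <<'E'
from h import *
c=r.camera_info("wrist"); s=r.state(); t=s['tcp_pos']; print(s['time_s'],t,s['eef_rot'])
im=r.read_camera("wrist"); cv2.imwrite("pics/w7.png",im[:,:,::-1])
u,v=wproj([.468,.064,.018],c).astype(int); print(u,v)
p,_,e=core(im,u,v,45,lambda uv,z:wray(uv,z,c)); print(p,_,e,"tool cm",tool(p-t[:2],s))
T=r.read_camera("top"); f=lambda uv,z:ray("top",uv,z)
print("C,A in tray", core(T,418,186,14,f),core(T,*(416,214),14,f)); cv2.imwrite("pics/top7.png",T[:,:,::-1])
E
```

```text
time_s: 15.0
tcp_pos: [0.5553, -0.3459, -0.0036]
eef_rot: [180.0, -0.0, -2.5]
ft_force: [-5.5, 1.8, 14.9]
grip_width: 0.0488
finger_force: 25.5
time_s: 15.5
tcp_pos: [0.555, -0.3457, -0.0051]
eef_rot: [-180.0, 0.0, -2.5]
ft_force: [0.3, 0.1, -0.4]
grip_width: 0.0727
finger_force: 0.0
time_s: 16.75
tcp_pos: [0.4682, 0.0603, 0.1253]
eef_rot: [180.0, -0.0, 16.5]
ft_force: [1.3, 0.1, -0.6]
grip_width: 0.0726
finger_force: 0.0
time_s: 17.12
tcp_pos: [0.4692, 0.0576, 0.1249]
eef_rot: [180.0, 0.0, 16.4]
ft_force: [-0.2, 0.0, 1.1]
grip_width: 0.0723
finger_force: 0.0
17.125 [0.46920218 0.05760943 0.12491648] [1.79989665e+02 8.00546051e-03 1.63734095e+01]
271 199
[0.4689 0.0627] [273. 199.] [(np.float64(34.1), np.float64(106.4)), (np.float64(28.4), np.float64(17.0))] tool cm [ 0.11 -0.5 ]
C,A in tray (array([ 0.6166, -0.3548]), array([418. , 186.5]), [(np.float64(30.3), np.float64(92.5)), (np.float64(24.6), np.float64(179.4))]) (array([ 0.5568, -0.3511]), array([416.5, 213.5]), [(np.float64(27.9), np.float64(92.5)), (np.float64(24.1), np.float64(179.5))])
```

Both hardened feet are in the tray. Now B, which should be the soft one.

```bash
python3 -m pendant '{"xyz":[[0.1,-0.5,4],[0.1,-0.5,8],[0.1,-0.5,11],[0.1,-0.5,12.8],[0.1,-0.5,13.3],[0.1,-0.5,13.3],[0.1,-0.5,13.3]],"twist":[0,0,0,0,0,0,0]}' 0.15
python3 -m pendant '{"xyz":[[0,0,0],[0,0,0],[0,0,0],[0,0,0],[0,0,0],[0,0,0],[0,0,0]],"twist":[0,0,0,0,0,0,0]}' 1 30
python3 - <<'E'
from h import *
cv2.imwrite("pics/w8.png",r.read_camera("wrist")[190:340,180:380,::-1].repeat(3,0).repeat(3,1))
E
```

```text
time_s: 18.1
tcp_pos: [0.4692, 0.0638, -0.0071]
eef_rot: [180.0, -0.1, 16.5]
ft_force: [0.1, 0.5, -0.9]
grip_width: 0.0728
finger_force: 0.0
time_s: 18.98
tcp_pos: [0.4692, 0.0639, -0.0071]
eef_rot: [180.0, -0.1, 16.5]
ft_force: [-2.4, -0.8, 14.1]
grip_width: 0.0422
finger_force: 28.9
```

View pics/w8.png

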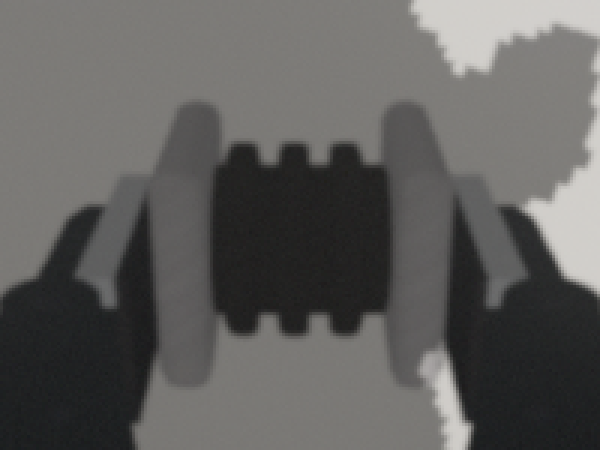

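B gives 7 mm (42–43 mm wide), so it is the soft one. Both pads sit on the plates, with the tips around mid-height. Carrying it to a viewing stop beside the socket.

```bash
python3 -m pendant '{"xyz":[[0,0,-4],[0,0,-8],[-2.5,4.2,-11],[-5,8.5,-11],[-7.5,12.7,-11],[-10,17,-11],[-12.5,21.2,-11],[-14.7,25.2,-11],[-14.7,25.2,-11],[-14.7,25.2,-11]],"twist":[0,0,2,4,6,8,10,10.7,10.7,10.7]}'
python3 -m pendant '{"xyz":[[0,0,0],[0,0,0]],"twist":[0,0]}'
cat > sock.py <<'E'
from h import *
s=r.state(); c=r.camera_info("wrist"); t=s['tcp_pos']; im=r.read_camera("wrist")[:,:,::-1].copy(); cv2.imwrite("pics/w9.png",im)
print(t,s['eef_rot'])
h=cv2.cvtColor(im,cv2.COLOR_BGR2HSV); b=cv2.inRange(h,(95,120,40),(130,255,255))
hull=cv2.convexHull(max(cv2.findContours(b,0,1)[0],key=cv2.contourArea)); m=cv2.fillConvexPoly(np.zeros_like(b),hull,255)
m=cv2.erode(m,np.ones((5,5)))&cv2.inRange(h,(0,0,80),(180,100,255))
_,_,st,ce=cv2.connectedComponentsWithStats(m); i=[k for k in range(1,len(st)) if st[k,4]>25]
p=wray(ce[i],.014,c); print(np.c_[st[i,4],ce[i],p].round(4)); print(p.mean(0).round(4),"tool",tool(p.mean(0)-t[:2],s))
E
python3 sock.py
```

```text
time_s: 20.27
tcp_pos: [0.399, -0.2193, 0.102]
eef_rot: [-180.0, -0.0, 5.8]
ft_force: [0.9, -0.3, -1.7]
grip_width: 0.0421
finger_force: 33.0
time_s: 20.52
tcp_pos: [0.3993, -0.2188, 0.102]
eef_rot: [-180.0, -0.0, 5.9]
ft_force: [-0.2, -0.1, -1.9]
grip_width: 0.042
finger_force: 33.0
[ 0.39931844 -0.21879955  0.10202437] [-1.79993034e+02 -3.17151826e-03  5.86548535e+00]
[[ 1.920000e+02  3.811406e+02  1.549583e+02  4.503000e-01 -2.962000e-01]
 [ 1.370000e+02  4.775620e+02  1.604453e+02  4.598000e-01 -3.900000e-01]
 [ 1.140000e+02  4.650263e+02  2.491228e+02  3.760000e-01 -3.985000e-01]
 [ 1.550000e+02  3.733935e+02  2.528000e+02  3.663000e-01 -3.048000e-01]]
[ 0.4131 -0.3474] tool [ 0.06 12.93]
```

```bash
python3 -m pendant '{"xyz":[[0,4,0],[0,8,0],[0.05,12,0],[0.05,12.9,0],[0.05,12.9,3],[0.05,12.9,6],[0.05,12.9,8],[0.05,12.9,8.7],[0.05,12.9,8.7],[0.05,12.9,8.7]],"twist":[0,0,0,0,0,0,0,0,0,0]}' - 35
```

```text
time_s: 21.82
tcp_pos: [0.4131, -0.348, 0.0158]
eef_rot: [180.0, -0.1, 5.8]
ft_force: [0.3, 0.0, -1.6]
grip_width: 0.042
finger_force: 36.8
```

```bash
python3 -m pendant '{"xyz":[[0,-0.03,0.3],[0,-0.05,0.6],[0,-0.05,0.8],[0,-0.05,0.95],[0,-0.05,1.05],[0,-0.05,1.1],[0,-0.05,1.1]],"twist":[0,0,0,0,0,0,0]}'
```

```text
time_s: 22.7
tcp_pos: [0.4126, -0.3473, 0.004]
eef_rot: [-180.0, -0.0, 5.8]
ft_force: [0.7, 0.5, -1.9]
grip_width: 0.042
finger_force: 36.8
```

Underside at about 11 mm and inside the rim with no resistance. Continuing slowly.

```bash
python3 -m pendant '{"xyz":[[0,0,0.1],[0,0,0.2],[0,0,0.3],[0,0,0.4],[0,0,0.5],[0,0,0.5]],"twist":[0,0,0,0,0,0]}'
python3 -m pendant '{"xyz":[[0,0,0.1],[0,0,0.15],[0,0,0.15]],"twist":[0,0,0]}'
```

```text
time_s: 23.45
tcp_pos: [0.4125, -0.3472, -0.0011]
eef_rot: [-180.0, 0.0, 5.8]
ft_force: [-0.6, -0.3, -2.5]
grip_width: 0.0417
finger_force: 36.8
time_s: 23.82
tcp_pos: [0.4125, -0.3473, -0.0026]
eef_rot: [-180.0, 0.0, 5.8]
ft_force: [-0.3, 0.2, -2.0]
grip_width: 0.0417
finger_force: 36.8
```

```bash
python3 -m pendant '{"xyz":[[0,0,0.05],[0,0,0.1],[0,0,0.1]],"twist":[0,0,0]}'
```

```text
time_s: 24.2
tcp_pos: [0.4126, -0.3474, -0.003]
eef_rot: [180.0, -0.0, 5.8]
ft_force: [-2.6, 2.6, 10.2]
grip_width: 0.042
finger_force: 38.0
```

Seated at the predicted height with light contact. Releasing.

```bash
python3 -m pendant '{"xyz":[[0,0,0],[0,0,0],[0,0,0],[0,0,0]],"twist":[0,0,0,0]}' 0.15
python3 -m pendant '{"xyz":[[0,0,-3],[0,0,-8],[0,0,-13],[-3,5,-13],[-3,5,-13],[-3,5,-13]],"twist":[0,0,0,0,0,0]}'
python3 - <<'E'
from h import *
c=r.camera_info("wrist"); s=r.state(); im=r.read_camera("wrist")
u,v=wproj([.4131,-.3474,.022],c).astype(int); print(s['tcp_pos'],u,v)
W=lambda uv,z:wray(uv,.022,c); print("B",core(im,u,v,45,W))
im=im[:,:,::-1]; cv2.imwrite("pics/w10.png",np.hstack([im[max(v-140,0):v+140,max(u-140,0):u+140].repeat(2,0).repeat(2,1)]))
E
```

```text
time_s: 24.7
tcp_pos: [0.4126, -0.3474, -0.0035]
eef_rot: [180.0, -0.0, 5.8]
ft_force: [0.6, 0.8, 0.1]
grip_width: 0.0729
finger_force: 0.0
time_s: 25.45
tcp_pos: [0.3875, -0.3998, 0.1262]
eef_rot: [-180.0, 0.0, 5.7]
ft_force: [1.4, 0.0, 0.0]
grip_width: 0.0725
finger_force: 0.0
[ 0.38749754 -0.39984983  0.1261752 ] 220 165
B (array([ 0.4115, -0.3444]), array([216.5, 167.5]), [(np.float64(30.1), np.float64(94.5)), (np.float64(29.8), np.float64(4.3))])
```

View pics/w10.png

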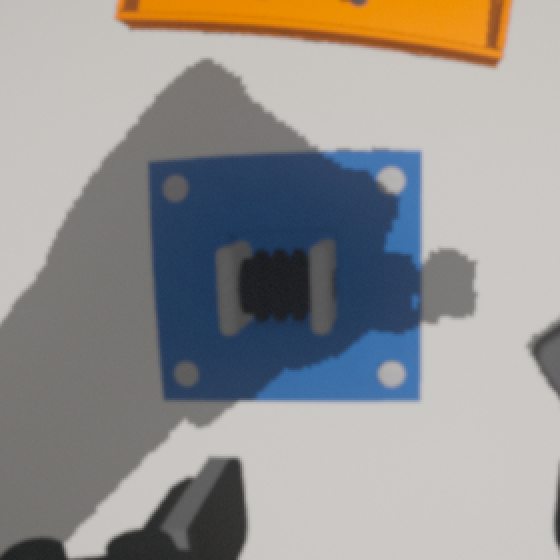

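The foot sits centred and level in the pocket, at crop (277,285), with its plates inside the pocket rim. The robot is clear, so I'm handing in.

```bash
python3 -c "
from cell import r
print(r.finish_job(), r.state()['time_s'])"
```

```text
the job is handed in; nothing more can be done
the job is handed in; nothing more can be done
```

I handed the job in with the clock at about 25.5 s: the soft foot (the third one I squeezed) is seated in the blue socket's pocket and the two hardened feet are in the orange tray; no verdict was returned.

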